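# Put the bent tube on test: shut the bleed, open its valve

## Task

The bent steel tube on the hydraulic test bank is ready for its pressure test. Push the lever of the bleed valve (the one with the open spout over the catch cup) round until it is fully closed, and only then push the lever of the valve that the bent tube is connected to round until it is fully open. Push with a finger without taking a lever between the fingers, leave the two plugged outlets closed, and do not disturb or pick up the loose parts lying about.

Things in the scene. Friction and masses are not known exactly. Their poses are not given: they have to be found in the camera images.
- bank: Test bank fixed to the bench: drip tray 300 x 600 mm (rim 16 mm), manifold bar along the robot's side of it (x 39 to 85 mm, top 59 mm up), four ball valves along y 115 mm apart, in any order, outlets away from the robot (-x); gauge at the -y end, 132 mm high. Origin: on the bench under the middle of the row of stems; x to the robot, y along the row to the robot's right.
- bleed_lever (a joint): Lever angle of the bleed valve. 0 = closed, at its stop, lever across the outlet, pointing to the bank's +y; 1.571 = open, at its stop, lever in line with the outlet, pointing to the bank's -x (away from the robot). Grows counter-clockwise seen from above. Stays where it is left; stiff, about 8 N at the grip to turn.
- bleed_grip (a point): Middle of the blue grip of the bleed valve's lever, 70 mm out from the stem's axis, 90 mm over the bench. The grip is a bar 16 mm wide and 16 mm high, from 38 to 96 mm out from the axis; y along the lever (outward), x across it, z up. All four levers are alike.
- test_lever (a joint): Lever angle of the test valve. 0 = closed, at its stop, lever across the outlet, pointing to the bank's +y; 1.571 = open, at its stop, lever in line with the outlet, pointing to the bank's -x (away from the robot). Grows counter-clockwise seen from above. Stays where it is left; stiff, about 8 N at the grip to turn.
- test_grip (a point): Middle of the blue grip of the test valve's lever, 70 mm out from the stem's axis, 90 mm over the bench. The grip is a bar 16 mm wide and 16 mm high, from 38 to 96 mm out from the axis; y along the lever (outward), x across it, z up. All four levers are alike.
- spare1_lever (a joint): Lever angle of the spare1 valve. 0 = closed, at its stop, lever across the outlet, pointing to the bank's +y; 1.571 = open, at its stop, lever in line with the outlet, pointing to the bank's -x (away from the robot). Grows counter-clockwise seen from above. Stays where it is left; stiff, about 8 N at the grip to turn.
- spare1_grip (a point): Middle of the blue grip of the spare1 valve's lever, 70 mm out from the stem's axis, 90 mm over the bench. The grip is a bar 16 mm wide and 16 mm high, from 38 to 96 mm out from the axis; y along the lever (outward), x across it, z up. All four levers are alike.
- spare2_lever (a joint): Lever angle of the spare2 valve. 0 = closed, at its stop, lever across the outlet, pointing to the bank's +y; 1.571 = open, at its stop, lever in line with the outlet, pointing to the bank's -x (away from the robot). Grows counter-clockwise seen from above. Stays where it is left; stiff, about 8 N at the grip to turn.
- spare2_grip (a point): Middle of the blue grip of the spare2 valve's lever, 70 mm out from the stem's axis, 90 mm over the bench. The grip is a bar 16 mm wide and 16 mm high, from 38 to 96 mm out from the axis; y along the lever (outward), x across it, z up. All four levers are alike.
- cap: Bystander: steel blanking cap, 26 mm wide, 22 mm high, standing loose in the tray between two outlets. Origin at its underside.
- union: Bystander: steel hexagon union, 28 mm wide, 40 mm high, standing loose in the tray between two outlets. Origin at its underside.
- ferrule: Bystander: steel ferrule, a tube 25 mm wide, 34 mm high, standing loose in the tray between two outlets. Origin at its underside.
- sealant: Bystander: small grey bottle of sealant, 34 mm wide, 95 mm high, standing loose in the tray at its left end (robot's left). Origin at its underside.
- wrench: Bystander: wrench 200 mm long lying on the bench, right of the tray; x along it. Origin at its underside.
- die: Bystander: dark steel crimping die, 55 x 30 x 52 mm, standing loose in the tray at its right end (robot's right). Origin at its underside.
- nipple: Bystander: steel hose nipple, 28 mm wide, 64 mm high, standing on the bench right of the tray. Origin at its underside.
- spray: Bystander: aluminium spray can, 56 mm wide, 190 mm high, standing on the bench left of the tray. Origin at its underside.
- bleed_valve: the bleed valve: the one whose outlet is a short open steel spout turned down over a white catch cup (50 mm wide). Origin on the bench under its stem, the vertical axis the lever turns about; axes as the bank's. Valve body 72 x 38 mm, 57 mm high; lever hub up to 81 mm.
- test_valve: the valve of the outlet that carries the part on test: a bent steel tube, 16 mm thick, running 150 mm out from the stem away from the robot and then 95 mm to the robot's right. Origin on the bench under its stem, the vertical axis the lever turns about; axes as the bank's. Valve body 72 x 38 mm, 57 mm high; lever hub up to 81 mm.
- spare1_valve: a spare outlet valve, closed off by a hexagon plug. Origin on the bench under its stem, the vertical axis the lever turns about; axes as the bank's. Valve body 72 x 38 mm, 57 mm high; lever hub up to 81 mm.
- spare2_valve: the other spare outlet valve, closed off by a hexagon plug. Origin on the bench under its stem, the vertical axis the lever turns about; axes as the bank's. Valve body 72 x 38 mm, 57 mm high; lever hub up to 81 mm.
Mind the look-alikes: they are no part of the job. What is shaped like the bleed_valve but orange is not meant.

How it is judged:
By the outcome, as a careful person would: the job done as asked, in the order asked, and still so for the second after the job is handed in, with the robot touching nothing.
It also fails if it takes over 48 s, if anything falls off the work surface, if the arm or the gripper's body presses on something with over 40 N, if the wrist force passes 120 N, or if a joint passes its speed limit or range.

## Robot

A 6-joint arm with a two-finger parallel gripper is mounted at the origin on the work surface. World frame = base frame: x ahead of the robot, y to its left, z up, the work surface at z = 0. Lengths are in m, angles in degrees, forces in N, time in s.
With the tool pointing down it reaches from about 0.35 to 0.875 m from the base axis. Payload 4.2 kg.
Tool frame: the origin (TCP) lies on the centre line of the jaws, within the pads' length; the fingertips stand 25 mm ahead of it and the grasp point (between the pads) lies 6 mm ahead of it (finger_overhang is the distance from the TCP to the fingertips, in m); z points along the fingers, y is the line along which they close (so a half turn about z gives the same grasp; the last joint's range is limited). The gripper opens to 87 mm and grips with 3 to 60 N. Pads are 19 mm wide; open, the fingers measure 117 mm over their backs; the gripper's body (75 mm by 190 mm) begins 51 mm behind the grasp point.
Start: joints at [-49.813, 22.042, 0.453, 0, -68.411, -14.817], TCP at [0.268, -0.565, 0.248] pointing down, gripper open.
Joint ranges: [-179.83, 179.83], [-69.29, 118.12], [-61.27, 80.66], [-181.25, 117.63], [-171.15, -9.14], [-177.46, 177.46]. Speed limits (degrees/s): [159.86, 159.86, 180, 180, 180, 180].

## Interface

Orientations are given as a 3x3 rotation matrix whose columns are the frame's x, y, z axes.
In Python, from station import sense, capture, finish_job, spot_in, tip_of, finger_overhang gives the robot as it stands. The module is installed in compiled form; this text tells all that it offers.
- The arm moves only by the tool servo_tool, never from a script. Its arguments are lists of equal length, an entry for each row: "slide": the shift along the tool's x, y, z in m, a list of three; "spin": the turn about the tool's z in degrees; "grip": the closure, from 0 (fully open) to 1 (shut). A call has exactly 5 rows; each row is the pose to reach, as a shift and turn from the pose commanded when the call began, along the tool's axes at that moment; what a row does not reach only later rows make up. A row lasts 1/12 s, in which the tool goes at most 41.7 mm and 7.16 degrees, less where a joint would pass 70% of its speed; a pose out of reach is approached as far as the arm can. A call with a gripper value outside its range is refused whole. The fingers move at their own pace and stop on an object; the grip force is fixed at half the most. Time passes only in rows, so rows that repeat a pose let the fingers close, or fill a call up. It gives the time, the measured TCP pose, the force, the opening and the grip force at its end, in the units of the state.
- sense(): the state, without advancing time (a new reading comes with each control period).
- capture(name): name is "scene" or "top" or "wrist"; returns a dict with "pixels" (420x560x3 uint8, blue, green, red), "depth" (420x560 float32, m along the optical axis (not along the pixel's ray), 0 where there is no reading), "fx", "fy", "cx", "cy" (pixels), "k1" (the pictures are not rectified: a ray, as slopes to the right and down, at radius r is drawn at 1 + k1 r^2 times it, then the intrinsics apply), "R" (3x3) and "t" (3): a world point X has camera coordinates R X + t; the wrist camera has in their place "hand_eye" (4x4, takes a point from camera to tool coordinates, whose origin is the TCP and whose axes are the flange's). Camera axes: x right, y down, z forward; pixel columns grow to the right and rows downward; lengths in m; the calibration is good to about 2 mm. A picture is of the moment at which its call begins: read the wrist's pose just before it.
- finish_job(): hands the job in; it is judged then, once.
Trained networks look in the newest picture that a camera, given by its name, has taken for a name from the list of things; names that differ only in an ending like _2 or _b are one class to them, and where a whole thing is asked for, a point or a joint stands for the part that bears it (a point fixed in the world has none). Each returns a list of dicts, best first, with "conf" (0 to 1); they miss things now and then, are a little off and sometimes report something else, mostly with a low value. They report only what shows in the picture. A call takes as long as a camera call. They do not tell look-alikes from the thing itself.
- spot_in(thing, camera): "point" ([x, y, z] in m, in world coordinates, good to about 4 mm: the middle of the surface that is visible of it).
- tip_of(thing, camera): "point" ([x, y, z] in m, in world coordinates, good to about 4 mm: a listed point, or the origin of a listed thing).
The state is a dict: "time_s": time; "joints": joint angles; "joint_velocities": joint speeds; "effort": joint torques, N m; "tcp_pos": TCP position; "ee_rot": TCP orientation; "wrist_force": force on the tool from outside, world axes, zero at the start; "moment": the same for the moment, N m; "gripper_width": opening from 0.0 (shut) to 1.0 (fully open); "gripper_force": force on a finger pad.
Only numpy, scipy, OpenCV 4.12 (cv2) and the standard library are available. Lean on these libraries where they do the work, as an engineer would, in place of code of your own. Each camera call takes 0.05 s, during which the arm holds its last target. There are 200 camera calls.

## Working session

There is one attempt and no reset: what is moved stays moved. The work goes in short steps, Python scripts to look and compute and a tool call to move; the robot and the scene stay as the last step left them, time stands still between calls to the robot, and variables do not carry over. Pictures are saved under pics/ and viewed, at most 10 in all, crops included, and the job is handed in when it is done.

Besides the shell and the picture viewer there is one more tool, called after ">>>" as name([rows], argument=value, ...), one row to a line, values as JSON. servo_tool: Moves the arm, as the interface text tells. Its arguments: {"type":"object","properties":{"slide":{"type":"array"},"spin":{"type":"array"},"grip":{"type":"array"}},"required":["slide","spin","grip"]}

```bash
mkdir -p pics
python3 - <<'E'
from station import *
import cv2,numpy as np
s=sense();print(s['time_s'],s['tcp_pos'],np.round(s['ee_rot'],3).tolist(),s['gripper_width'],finger_overhang)
for c in('scene','top'):
    d=capture(c);cv2.imwrite(f'pics/{c}0.png',d['pixels'])
    for t in ['bleed_valve','test_valve','spare1_valve','bleed_grip','test_grip','spare1_grip','bank','spray','sealant','die']:
        print(c,t,[(np.round(q['point'],3).tolist(),round(q['conf'],2)) for q in tip_of(t,c)])
E
```

```text
0.0 [ 0.26759143 -0.56420577  0.24647546] [[-0.904, -0.428, -0.001], [-0.428, 0.904, 0.002], [0.0, 0.002, -1.0]] 1.0015411277719994 0.025
scene bleed_valve [([0.303, 0.628, -0.001], 0.83), ([0.497, 0.259, -0.001], 0.74)]
scene test_valve [([0.541, -0.084, 0.0], 0.91), ([0.523, 0.087, -0.0], 0.6)]
scene spare1_valve [([0.532, 0.029, -0.001], 0.67)]
scene bleed_grip [([0.51, 0.147, 0.001], 0.74), ([0.562, 0.242, 0.089], 0.48), ([0.335, 0.57, 0.086], 0.46)]
scene test_grip [([0.556, -0.154, 0.083], 0.71), ([0.589, 0.212, 0.002], 0.41), ([0.42, -0.412, 0.002], 0.4), ([0.62, -0.016, 0.001], 0.39)]
scene spare1_grip [([0.542, -0.036, 0.095], 0.52)]
scene bank [([0.522, 0.086, -0.002], 0.85)]
scene spray [([0.52, 0.482, 0.004], 0.63), ([0.543, -0.086, -0.0], 0.37)]
scene sealant [([0.571, 0.362, 0.0], 0.67), ([0.529, 0.071, 0.093], 0.65), ([0.418, -0.414, 0.003], 0.27)]
scene die [([0.607, -0.166, -0.0], 0.8)]
top bleed_valve [([0.304, 0.629, -0.004], 0.77), ([0.496, 0.26, 0.002], 0.58)]
top test_valve [([0.543, -0.082, 0.002], 0.73), ([0.611, -0.158, -0.003], 0.4), ([0.529, 0.033, 0.002], 0.24)]
top spare1_valve [([0.532, 0.03, 0.002], 0.85)]
top bleed_grip [([0.496, 0.258, 0.004], 0.64), ([0.566, 0.243, 0.092], 0.52), ([0.338, 0.568, 0.087], 0.5)]
top test_grip [([0.566, -0.152, 0.087], 0.53)]
top spare1_grip [([0.54, -0.039, 0.092], 0.66), ([0.567, 0.245, 0.092], 0.34)]
top bank [([0.52, 0.087, -0.0], 0.72)]
top spray [([0.52, 0.483, 0.002], 0.72)]
top sealant [([0.565, 0.362, 0.0], 0.51)]
top die [([0.611, -0.155, 0.0], 0.52)]
```

View pics/scene0.png

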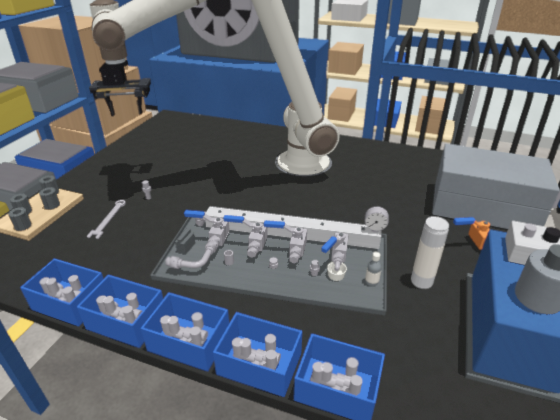

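View pics/top0.png

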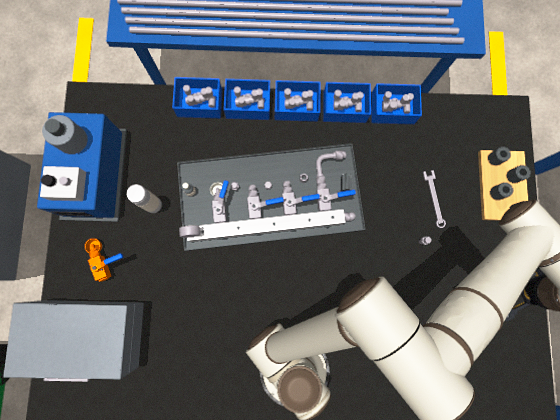

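Scene picture: the bleed valve candidates are the steel valve with spout and cup at scene (338,250) / top (220,205), and the orange look-alike at scene (482,232) / top (97,262). The test valve with the bent tube is at scene (215,235) / top (325,197), and the plugged valves are at top (254,205) and (290,203). I choose the steel valve with the cup and the bent-tube valve, and check them in a close crop.

```bash
cat > h.py <<'E'
import numpy as np,cv2
def world(d):
    h,w=d['depth'].shape;v,u=np.mgrid[:h,:w].astype(float)
    K=np.array([[d['fx'],0,d['cx']],[0,d['fy'],d['cy']],[0,0,1]])
    p=cv2.undistortPoints(np.stack([u.ravel(),v.ravel()],1)[:,None],K,np.array([d['k1'],0,0,0.]))[:,0]
    z=d['depth'].ravel();P=np.c_[p*z[:,None],z]
    return ((P-np.ravel(d['t']))@np.asarray(d['R'])).reshape(h,w,3)
def levers(d):
    W=world(d);hsv=cv2.cvtColor(d['pixels'],cv2.COLOR_BGR2HSV)
    m=cv2.inRange(hsv,(100,120,60),(125,255,255))>0
    m&=(d['depth']>0)&(W[...,2]>.07)&(W[...,2]<.115)&(W[...,0]>.4)&(W[...,0]<.72)&(W[...,1]>-.25)&(W[...,1]<.35)
    n,l,st,_=cv2.connectedComponentsWithStats(m.astype(np.uint8))
    for i in range(1,n):
        if st[i,4]<15: continue
        P=W[l==i];c=np.median(P,0);r=cv2.minAreaRect((P[:,:2]*1000).astype(np.float32))
        _,_,V=np.linalg.svd(P[:,:2]-P[:,:2].mean(0));print(st[i,:5],np.round(c,4),'mid',np.round(np.array(r[0])/1000,4),'size',np.round(r[1]),'dir',np.round(np.degrees(np.arctan2(V[0,1],V[0,0])),1),'top z',np.round(np.percentile(P[:,2],90),4))
E
python3 - <<'E'
from station import *
from h import *
for c in('scene','top'):
    d=capture(c);print(c);levers(d)
    if c=='top': cv2.imwrite('pics/crop.png',cv2.resize(d['pixels'][135:255,170:375],None,fx=3.8,fy=3.8,interpolation=cv2.INTER_CUBIC))
E
```

```text
scene
[184 210  20   8 123] [ 0.5639 -0.1486  0.0963] mid [ 0.5622 -0.1488] size [19. 56.] dir 102.3 top z 0.0993
[224 215  20   8 109] [ 0.5474 -0.0338  0.0953] mid [ 0.5449 -0.0343] size [14. 55.] dir 100.7 top z 0.0989
[264 221  21   7 117] [0.5327 0.0799 0.0956] mid [0.5305 0.0801] size [16. 55.] dir 103.5 top z 0.0991
[322 237  15  16 122] [0.5679 0.2411 0.0966] mid [0.5639 0.242 ] size [18. 58.] dir -16.2 top z 0.0989
top
[220 181   9  17  83] [0.5587 0.2388 0.0977] mid [0.5595 0.2393] size [15. 55.] dir 165.2 top z 0.1014
[337 190  19   8  89] [ 0.5573 -0.1485  0.0977] mid [ 0.5577 -0.1496] size [15. 57.] dir 101.3 top z 0.1011
[302 194  18   8  90] [ 0.5404 -0.0347  0.0982] mid [ 0.5407 -0.0354] size [17. 56.] dir 101.8 top z 0.1016
[266 197  18   8  92] [0.5254 0.0762 0.0976] mid [0.5266 0.0783] size [16. 55.] dir 103.3 top z 0.1016
```

View pics/crop.png

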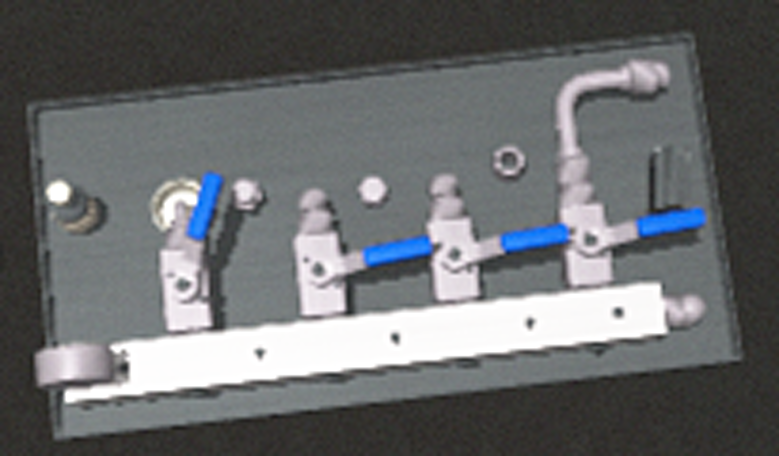

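The crop confirms it: the bleed valve with spout over the white cup is at crop (185,285), its lever about 67° open. The bent-tube valve is at crop (590,240), lever near closed, with two plugged valves between. I move over at height with the fingers shut.

>>> servo_tool([
  [-0.02, 0.02, 0],
  [-0.048, 0.048, 0],
  [-0.076, 0.076, 0],
  [-0.104, 0.104, 0],
  [-0.132, 0.132, 0],
], spin=[0, 0, 0, 0, 0], grip=[1, 1, 1, 1, 1])

```text
time_s: 1.62
tcp_pos: [0.3307, -0.3873, 0.2476]
ee_rot: [[-0.904, -0.428, 0.0], [-0.428, 0.904, -0.0], [-0.0, -0.0, -1.0]]
wrist_force: [0.7, 0.2, 0.8]
gripper_width: 0.708
gripper_force: 0.0
```

>>> servo_tool([
  [-0.028, 0.028, 0],
  [-0.056, 0.056, 0],
  [-0.084, 0.084, 0],
  [-0.112, 0.112, 0],
  [-0.14, 0.14, 0],
], spin=[0, 0, 0, 0, 0], grip=[1, 1, 1, 1, 1])

```text
time_s: 2.03
tcp_pos: [0.3973, -0.2006, 0.248]
ee_rot: [[-0.904, -0.428, 0.001], [-0.428, 0.904, -0.0], [-0.001, -0.001, -1.0]]
wrist_force: [1.2, -0.5, -0.5]
gripper_width: 0.325
gripper_force: 0.0
```

>>> servo_tool([
  [-0.028, 0.028, 0],
  [-0.056, 0.056, 0],
  [-0.084, 0.084, 0],
  [-0.112, 0.112, 0],
  [-0.14, 0.14, 0],
], spin=[0, 0, 0, 0, 0], grip=[1, 1, 1, 1, 1])

```text
time_s: 2.45
tcp_pos: [0.4638, -0.0139, 0.2481]
ee_rot: [[-0.903, -0.429, 0.001], [-0.429, 0.903, 0.0], [-0.001, -0.0, -1.0]]
wrist_force: [1.6, -0.4, -0.0]
gripper_width: 0.019
gripper_force: 0.0
```

>>> servo_tool([
  [-0.028, 0.028, 0],
  [-0.056, 0.056, 0],
  [-0.084, 0.084, 0],
  [-0.1, 0.1, 0],
  [-0.11, 0.11, 0],
], spin=[-7, -14, -21, -28, -35], grip=[1, 1, 1, 1, 1])

```text
time_s: 2.87
tcp_pos: [0.5166, 0.1335, 0.2474]
ee_rot: [[-0.487, -0.874, 0.001], [-0.874, 0.487, 0.0], [-0.0, -0.0, -1.0]]
wrist_force: [0.2, -0.3, -0.2]
gripper_width: 0.003
gripper_force: 0.0
```

```bash
cat >> h.py <<'E'
def wristworld(d,s):
    T=np.eye(4);T[:3,:3]=s['ee_rot'];T[:3,3]=s['tcp_pos'];M=np.linalg.inv(T@np.array(d['hand_eye']))
    d['R']=M[:3,:3];d['t']=M[:3,3];return d
E
python3 - <<'E'
from station import *
from h import *
s=sense();d=wristworld(capture('wrist'),s);levers(d);cv2.imwrite('pics/w1.png',d['pixels'])
for t in ['bleed_valve','spare1_valve','test_valve','bleed_grip','spare1_grip']: print(t,[(np.round(q['point'],3).tolist(),round(q['conf'],2)) for q in tip_of(t,'wrist')])
E
```

```text
[ 118    0   65   66 1649] [ 0.5404 -0.0337  0.0967] mid [ 0.5416 -0.0345] size [16. 57.] dir 102.1 top z 0.0979
[ 214  120   56   58 1286] [0.5259 0.0778 0.0964] mid [0.5268 0.0793] size [16. 58.] dir 103.1 top z 0.0977
bleed_valve [([0.5, 0.261, -0.006], 0.94), ([0.53, 0.029, -0.001], 0.52), ([0.544, -0.083, 0.002], 0.21)]
spare1_valve [([0.532, 0.029, -0.0], 0.76), ([0.542, -0.038, 0.091], 0.45)]
test_valve [([0.547, -0.082, 0.0], 0.87)]
bleed_grip []
spare1_grip [([0.542, -0.038, 0.091], 0.62)]
```

View pics/w1.png

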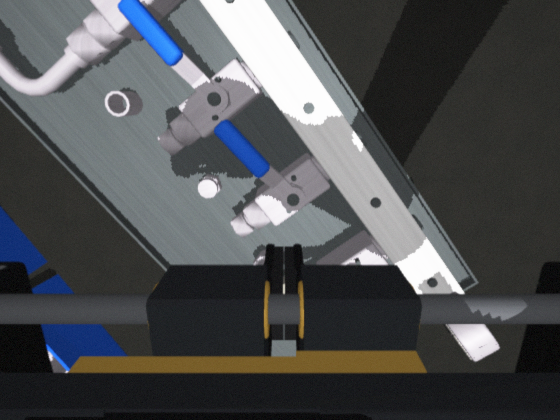

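The wrist view shows the two spare levers at (150,35) and (240,150), with the closed fingers at (285,300). The levers agree with the overhead measurements. Next I go to the left side of the bleed lever.

>>> servo_tool([
  [-0.037, 0.006, 0],
  [-0.074, 0.012, 0],
  [-0.111, 0.018, 0],
  [-0.149, 0.024, 0],
  [-0.149, 0.024, 0.03],
], spin=[-7, -13.5, -13.5, -13.5, -13.5], grip=[1, 1, 1, 1, 1])

```text
time_s: 3.58
tcp_pos: [0.5742, 0.278, 0.2233]
ee_rot: [[-0.275, -0.961, 0.015], [-0.961, 0.275, 0.008], [-0.012, -0.012, -1.0]]
wrist_force: [2.0, 0.4, 0.7]
gripper_width: 0.004
gripper_force: 0.0
```

>>> servo_tool([
  [0, 0, 0.03],
  [0, 0, 0.06],
  [0, 0, 0.09],
  [0, 0, 0.112],
  [0, 0, 0.117],
], spin=[0, 0, 0, 0, 0], grip=[1, 1, 1, 1, 1])

```text
time_s: 4.0
tcp_pos: [0.5663, 0.2693, 0.0963]
ee_rot: [[-0.281, -0.96, -0.007], [-0.96, 0.281, -0.005], [0.006, 0.006, -1.0]]
wrist_force: [-0.3, -0.8, -0.6]
gripper_width: 0.003
gripper_force: 0.0
```

```bash
cat >> h.py <<'E'
def rows(s,S,side,phis,off=.018,r=.064,z=.098,flip=180):
    R=np.array(s['ee_rot']);p=np.array(s['tcp_pos']);R0=R;yaw=np.degrees(np.arctan2(R[1,1],R[0,1]))
    for f in phis:
        a=np.radians(f);q=np.array([*(np.array(S)+r*np.array([np.cos(a),np.sin(a)])+side*off*np.array([-np.sin(a),np.cos(a)])),z])
        sp=-((f+flip-yaw+180)%360-180);print(f,np.round(R0.T@(q-p),3).tolist(),round(sp,1))
E
python3 - <<'E'
from station import *
from h import *
rows(sense(),(.497,.259),1,[-15.5,-20,-26,-32,-38])
E
```

```text
-15.5 [0.01, -0.0, -0.002] -0.8
-20 [0.015, -0.001, -0.002] 3.7
-26 [0.022, -0.002, -0.002] 9.7
-32 [0.029, -0.003, -0.002] 15.7
-38 [0.036, -0.002, -0.002] 21.7
```

>>> servo_tool([
  [0.01, 0, -0.002],
  [0.015, -0.001, -0.002],
  [0.022, -0.002, -0.002],
  [0.029, -0.003, -0.002],
  [0.036, -0.002, -0.002],
], spin=[0, 3.5, 9.5, 15.5, 21.5], grip=[1, 1, 1, 1, 1])

```text
time_s: 4.42
tcp_pos: [0.5646, 0.24, 0.1056]
ee_rot: [[-0.614, -0.789, 0.012], [-0.789, 0.614, 0.01], [-0.015, -0.004, -1.0]]
wrist_force: [7.5, 7.6, -7.3]
gripper_width: 0.004
gripper_force: 4.9
```

Run:
```python
from station import *
from h import *
s=sense();print(s['wrist_force'],s['moment']);rows(s,(.497,.259),1,[-43,-49,-55,-61,-66])
```

```text
[ 7.5341288   7.64346196 -7.27686865] [ 2.24256563 -2.08940947  0.09589118]
-43 [0.014, -0.0, 0.007] 5.1
-49 [0.021, -0.001, 0.007] 11.1
-55 [0.028, -0.001, 0.007] 17.1
-61 [0.035, -0.001, 0.007] 23.1
-66 [0.041, 0.0, 0.007] 28.1
```

>>> servo_tool([
  [0.006, 0, 0.004],
  [0.013, -0.001, 0.005],
  [0.02, -0.001, 0.005],
  [0.027, -0.001, 0.005],
  [0.034, 0, 0.005],
], spin=[5, 11, 17, 23, 28], grip=[1, 1, 1, 1, 1])

```text
time_s: 4.83
tcp_pos: [0.5487, 0.2128, 0.1044]
ee_rot: [[-0.911, -0.411, 0.023], [-0.411, 0.912, 0.011], [-0.025, 0.0, -1.0]]
wrist_force: [13.8, -0.2, 1.0]
gripper_width: 0.006
gripper_force: 5.6
```

Run:
```python
from station import *
from h import *
s=sense();print(s['wrist_force'],s['moment']);rows(s,(.497,.259),1,[-66,-70,-74,-78,-82])
```

```text
[13.79541732 -0.2201066   1.04965692] [-0.28658711 -4.0479007   0.09676688]
-66 [0.011, -0.001, 0.006] 0.3
-70 [0.015, -0.002, 0.006] 4.3
-74 [0.02, -0.003, 0.006] 8.3
-78 [0.024, -0.003, 0.006] 12.3
-82 [0.029, -0.003, 0.006] 16.3
```

>>> servo_tool([
  [0.004, -0.001, 0.003],
  [0.008, -0.002, 0.003],
  [0.013, -0.002, 0.003],
  [0.017, -0.002, 0.003],
  [0.017, -0.002, 0.003],
], spin=[4, 8, 12, 16, 16], grip=[1, 1, 1, 1, 1])

```text
time_s: 5.25
tcp_pos: [0.5318, 0.2024, 0.1011]
ee_rot: [[-0.989, -0.145, 0.018], [-0.145, 0.989, 0.007], [-0.019, 0.005, -1.0]]
wrist_force: [9.4, -1.7, 4.4]
gripper_width: 0.002
gripper_force: 4.0
```

Run:
```python
from station import *
from h import *
s=sense();print(s['wrist_force']);rows(s,(.497,.259),1,[-82.4])
for c in('scene','top'): levers(capture(c))
```

```text
[ 9.35421979 -1.6550965   4.35322248]
-82.4 [0.009, -0.003, 0.003] 0.7
[184 210  20   8 123] [ 0.5641 -0.1478  0.0961] mid [ 0.5618 -0.1494] size [18. 56.] dir 101.8 top z 0.0992
[224 215  20   8 108] [ 0.5481 -0.0341  0.0962] mid [ 0.546 -0.033] size [16. 55.] dir 101.7 top z 0.099
[264 221  21   7 119] [0.5329 0.0804 0.0958] mid [0.5304 0.0799] size [18. 55.] dir 102.9 top z 0.0993
[306 227   8   6  43] [0.5248 0.1773 0.095 ] mid [0.53   0.1841] size [32. 15.] dir 62.2 top z 0.0995
[321 227   6   7  27] [0.5143 0.2157 0.0971] mid [0.5226 0.214 ] size [10. 39.] dir -0.6 top z 0.1042
[337 190  19   8  88] [ 0.5574 -0.149   0.0982] mid [ 0.5578 -0.1493] size [17. 57.] dir 101.8 top z 0.1011
[302 194  18   8  89] [ 0.5407 -0.035   0.097 ] mid [ 0.5414 -0.0357] size [16. 56.] dir 102.4 top z 0.1005
[266 197  18   8  91] [0.5258 0.0762 0.0972] mid [0.5264 0.0781] size [16. 55.] dir 103.3 top z 0.1008
```

>>> servo_tool([
  [0.002, 0, 0.002],
  [0.004, 0, 0.002],
  [0.006, 0, 0.002],
  [0.008, 0, 0.002],
  [0.008, 0, 0.002],
], spin=[0, 0, 0, 0, 0], grip=[1, 1, 1, 1, 1])

```text
time_s: 5.77
tcp_pos: [0.524, 0.2014, 0.099]
ee_rot: [[-0.989, -0.148, 0.017], [-0.147, 0.989, 0.007], [-0.018, 0.005, -1.0]]
wrist_force: [9.0, -2.6, 5.1]
gripper_width: 0.005
gripper_force: 4.4
```

>>> servo_tool([
  [0.002, 0, 0],
  [0.004, 0, 0],
  [0.006, 0, 0],
  [0.006, 0, 0],
  [0.006, 0, 0],
], spin=[0, 0, 0, 0, 0], grip=[1, 1, 1, 1, 1])

```text
time_s: 6.18
tcp_pos: [0.5229, 0.2013, 0.0992]
ee_rot: [[-0.989, -0.149, 0.027], [-0.148, 0.989, 0.01], [-0.028, 0.006, -1.0]]
wrist_force: [25.1, -7.1, -6.1]
gripper_width: 0.004
gripper_force: 11.4
```

The stop is reached: force jumped from 9 to 26 N with no further motion. I back off, then lift.

>>> servo_tool([
  [-0.01, 0, 0],
  [-0.03, 0, 0],
  [-0.05, 0, 0],
  [-0.05, 0, -0.04],
  [-0.05, 0, -0.08],
], spin=[0, 0, 0, 0, 0], grip=[1, 1, 1, 1, 1])

```text
time_s: 6.6
tcp_pos: [0.5608, 0.2047, 0.1718]
ee_rot: [[-0.99, -0.143, -0.005], [-0.143, 0.99, -0.004], [0.005, -0.003, -1.0]]
wrist_force: [-0.0, 1.0, 0.6]
gripper_width: 0.007
gripper_force: 0.0
```

>>> servo_tool([
  [0, 0, -0.03],
  [0, -0.035, -0.05],
  [0, -0.07, -0.05],
  [0.01, -0.11, -0.05],
  [0.02, -0.15, -0.05],
], spin=[0, 0, 0, 0, 0], grip=[1, 1, 1, 1, 1])

```text
time_s: 7.02
tcp_pos: [0.563, 0.0531, 0.2259]
ee_rot: [[-0.989, -0.146, 0.005], [-0.146, 0.989, 0.002], [-0.005, 0.001, -1.0]]
wrist_force: [1.1, -0.2, 0.3]
gripper_width: 0.004
gripper_force: 0.0
```

Run:
```python
from station import *
from h import *
s=sense();print(s['tcp_pos'],s['wrist_force']);rows(s,(.544,-.083),-1,[-78],off=.033,z=.2)
for c in('scene','top'): print(c);levers(capture(c))
```

```text
[0.56300165 0.05311093 0.22590441] [ 1.09428599 -0.15856804  0.34392904]
-78 [0.068, -0.198, 0.025] -3.6
scene
[184 210  20   8 123] [ 0.5637 -0.1483  0.096 ] mid [ 0.5613 -0.1493] size [17. 57.] dir 103.6 top z 0.0995
[224 216  20   7  99] [ 0.5483 -0.0347  0.0956] mid [ 0.5457 -0.0334] size [13. 54.] dir 102.1 top z 0.0991
[264 221  21   7 114] [0.5331 0.0813 0.0951] mid [0.532  0.0806] size [17. 55.] dir 104.3 top z 0.0985
[306 225  21   7 117] [0.5115 0.1933 0.0956] mid [0.5096 0.1919] size [15. 54.] dir 100.6 top z 0.0992
top
[337 190  19   8  90] [ 0.5573 -0.1485  0.0976] mid [ 0.5575 -0.1502] size [16. 57.] dir 101.6 top z 0.1005
[302 194  18   8  89] [ 0.5407 -0.0348  0.0978] mid [ 0.5413 -0.0361] size [16. 55.] dir 102.4 top z 0.1007
[266 197  18   8  89] [0.5254 0.079  0.0976] mid [0.5258 0.0785] size [16. 55.] dir 103.5 top z 0.1004
```

>>> servo_tool([
  [0.014, -0.039, 0],
  [0.028, -0.078, 0],
  [0.042, -0.117, 0],
  [0.056, -0.156, 0.01],
  [0.068, -0.194, 0.02],
], spin=[-3.5, -3.5, -3.5, -3.5, -3.5], grip=[1, 1, 1, 1, 1])

```text
time_s: 7.53
tcp_pos: [0.5236, -0.1485, 0.2058]
ee_rot: [[-0.979, -0.206, 0.006], [-0.206, 0.979, -0.0], [-0.006, -0.002, -1.0]]
wrist_force: [-0.2, -0.1, -1.1]
gripper_width: 0.006
gripper_force: 0.0
```

Run:
```python
from station import *
from h import *
s=sense();print(s['tcp_pos'],s['wrist_force']);rows(s,(.544,-.083),-1,[-78],off=.033,z=.1)
```

```text
[ 0.5236107  -0.148545    0.20583051] [-0.18631692 -0.1046249  -1.07452347]
-78 [0.0, -0.004, 0.106] -0.1
```

>>> servo_tool([
  [0, -0.002, 0.025],
  [0, -0.002, 0.055],
  [0, -0.002, 0.085],
  [0, -0.002, 0.105],
  [0, -0.002, 0.105],
], spin=[0, 0, 0, 0, 0], grip=[1, 1, 1, 1, 1])

```text
time_s: 7.95
tcp_pos: [0.5217, -0.1488, 0.0955]
ee_rot: [[-0.979, -0.204, -0.006], [-0.204, 0.979, 0.001], [0.006, 0.002, -1.0]]
wrist_force: [-1.1, -0.3, 0.2]
gripper_width: 0.002
gripper_force: 0.0
```

Run:
```python
from station import *
from h import *
s=sense();print(s['tcp_pos'],s['wrist_force']);rows(s,(.544,-.083),-1,[-78,-72,-66,-60,-54,-48,-42,-36,-30,-24],z=.098)
```

```text
[ 0.52166846 -0.14883143  0.09548475] [-1.07475534 -0.31443124  0.15205316]
-78 [-0.018, -0.004, -0.003] -0.2
-72 [-0.024, -0.006, -0.003] -6.2
-66 [-0.031, -0.006, -0.003] -12.2
-60 [-0.038, -0.007, -0.003] -18.2
-54 [-0.045, -0.006, -0.003] -24.2
-48 [-0.052, -0.004, -0.003] -30.2
-42 [-0.059, -0.002, -0.003] -36.2
-36 [-0.065, 0.0, -0.003] -42.2
-30 [-0.071, 0.004, -0.003] -48.2
-24 [-0.077, 0.008, -0.003] -54.2
```

>>> servo_tool([
  [-0.016, -0.004, 0.001],
  [-0.024, -0.006, 0.002],
  [-0.031, -0.006, 0.003],
  [-0.038, -0.007, 0.003],
  [-0.045, -0.006, 0.003],
], spin=[0, -6, -12, -18, -24], grip=[1, 1, 1, 1, 1])

```text
time_s: 8.37
tcp_pos: [0.566, -0.1467, 0.0973]
ee_rot: [[-0.808, -0.589, -0.007], [-0.589, 0.808, -0.002], [0.007, 0.003, -1.0]]
wrist_force: [-8.8, -5.3, 3.8]
gripper_width: 0.008
gripper_force: 5.2
```

Run:
```python
from station import *
from h import *
s=sense();print(s['tcp_pos'],s['wrist_force']);rows(s,(.544,-.083),-1,[-54,-48,-42,-36,-30,-24],z=.098)
```

```text
[ 0.56596583 -0.14671884  0.0972674 ] [-8.78168029 -5.28620813  3.82691658]
-54 [-0.002, 0.0, -0.001] 0.1
-48 [-0.008, -0.001, -0.001] -5.9
-42 [-0.015, -0.002, -0.001] -11.9
-36 [-0.022, -0.002, -0.001] -17.9
-30 [-0.029, -0.001, -0.001] -23.9
-24 [-0.036, -0.0, -0.001] -29.9
```

>>> servo_tool([
  [-0.008, -0.001, 0],
  [-0.015, -0.002, 0],
  [-0.022, -0.002, 0],
  [-0.029, -0.001, 0],
  [-0.036, 0, 0],
], spin=[-6, -12, -18, -24, -30], grip=[1, 1, 1, 1, 1])

```text
time_s: 8.78
tcp_pos: [0.5953, -0.1267, 0.0973]
ee_rot: [[-0.405, -0.914, -0.007], [-0.914, 0.405, -0.003], [0.006, 0.005, -1.0]]
wrist_force: [-8.9, -8.1, 2.9]
gripper_width: 0.005
gripper_force: 5.6
```

Run:
```python
from station import *
from h import *
s=sense();print(s['tcp_pos'],s['wrist_force']);rows(s,(.544,-.083),-1,[-24,-18,-12,-6,0,4],z=.098)
```

```text
[ 0.59533482 -0.12669858  0.09725888] [-8.93130335 -8.13523273  2.89105894]
-24 [-0.001, 0.001, -0.001] 0.1
-18 [-0.008, -0.001, -0.001] -5.9
-12 [-0.015, -0.002, -0.001] -11.9
-6 [-0.022, -0.002, -0.001] -17.9
0 [-0.029, -0.001, -0.001] -23.9
4 [-0.033, -0.0, -0.001] -27.9
```

>>> servo_tool([
  [-0.008, -0.001, 0],
  [-0.015, -0.002, 0],
  [-0.022, -0.002, 0],
  [-0.029, -0.001, 0],
  [-0.034, 0, 0],
], spin=[-6, -12, -18, -24, -28], grip=[1, 1, 1, 1, 1])

```text
time_s: 9.2
tcp_pos: [0.6098, -0.0963, 0.0972]
ee_rot: [[0.072, -0.997, -0.006], [-0.997, -0.072, -0.004], [0.004, 0.006, -1.0]]
wrist_force: [-5.5, -12.1, 1.3]
gripper_width: 0.008
gripper_force: 5.6
```

Run:
```python
from station import *
from h import *
s=sense();print(s['tcp_pos'],s['wrist_force']);rows(s,(.544,-.083),-1,[4,7.6],z=.098)
```

```text
[ 0.60977717 -0.09631876  0.09721329] [ -5.54752369 -12.06730168   1.27214189]
4 [0.0, 0.001, -0.001] 0.1
7.6 [-0.004, -0.0, -0.001] -3.5
```

>>> servo_tool([
  [-0.004, 0, 0],
  [-0.006, 0, 0],
  [-0.008, 0, 0],
  [-0.01, 0, 0],
  [-0.01, 0, 0],
], spin=[-3.5, -3.5, -3.5, -3.5, -3.5], grip=[1, 1, 1, 1, 1])

```text
time_s: 9.62
tcp_pos: [0.6103, -0.0929, 0.0974]
ee_rot: [[0.128, -0.992, -0.004], [-0.992, -0.128, -0.012], [0.012, 0.006, -1.0]]
wrist_force: [-0.2, -35.6, -5.3]
gripper_width: 0.002
gripper_force: 17.5
```

That is the stop (36 N, no further motion). I back off and lift clear.

>>> servo_tool([
  [0.01, 0, 0],
  [0.025, 0, 0],
  [0.035, 0, -0.02],
  [0.035, 0, -0.06],
  [0.035, 0, -0.1],
], spin=[0, 0, 0, 0, 0], grip=[1, 1, 1, 1, 1])

```text
time_s: 10.03
tcp_pos: [0.6162, -0.1186, 0.1969]
ee_rot: [[0.127, -0.992, -0.0], [-0.992, -0.127, -0.0], [0.0, 0.0, -1.0]]
wrist_force: [1.6, -0.5, 0.6]
gripper_width: 0.008
gripper_force: 0.0
```

>>> servo_tool([
  [0.03, 0, -0.02],
  [0.06, 0.01, -0.04],
  [0.09, 0.03, -0.05],
  [0.12, 0.04, -0.05],
  [0.14, 0.04, -0.05],
], spin=[0, 0, 0, 0, 0], grip=[1, 1, 1, 1, 1])

```text
time_s: 10.45
tcp_pos: [0.5939, -0.2642, 0.2496]
ee_rot: [[0.127, -0.992, 0.006], [-0.992, -0.127, -0.001], [0.002, -0.006, -1.0]]
wrist_force: [-0.5, 0.1, -0.9]
gripper_width: 0.008
gripper_force: 0.0
```

Run:
```python
from station import *
from h import *
s=sense();print(s['tcp_pos'],s['wrist_force'])
for c in('scene','top'):
    d=capture(c);print(c);levers(d)
    cv2.imwrite(f'pics/{c}_end.png',cv2.resize(d['pixels'][135:255,170:375] if c=='top' else d['pixels'][190:310,140:400],None,fx=3,fy=3,interpolation=cv2.INTER_CUBIC))
```

```text
[ 0.59394231 -0.26423427  0.2495509 ] [-0.49666933  0.13303228 -0.88333399]
scene
[224 215  20   8 109] [ 0.5477 -0.0334  0.0957] mid [ 0.5447 -0.0339] size [15. 54.] dir 102.8 top z 0.0986
[264 221  21   7 115] [0.5327 0.0801 0.0959] mid [0.5314 0.0802] size [14. 54.] dir 103.4 top z 0.0989
[204 222  11  17 107] [ 0.6197 -0.0706  0.0968] mid [ 0.6136 -0.0732] size [59. 15.] dir 7.4 top z 0.0991
[306 224  21   8 125] [0.5113 0.193  0.0958] mid [0.5079 0.1917] size [18. 54.] dir 98.7 top z 0.099
top
[320 168   7  17  84] [ 0.6109 -0.0747  0.0971] mid [ 0.6113 -0.0743] size [55. 15.] dir -171.3 top z 0.1006
[302 194  18   8  88] [ 0.5406 -0.0344  0.0972] mid [ 0.5411 -0.0358] size [16. 56.] dir 102.0 top z 0.1008
[266 197  18   8  91] [0.5253 0.079  0.0979] mid [0.5263 0.078 ] size [16. 56.] dir 103.5 top z 0.1006
[229 204  19   7  92] [0.5039 0.1904 0.0975] mid [0.5048 0.1913] size [17. 57.] dir -82.8 top z 0.1006
```

View pics/scene_end.png

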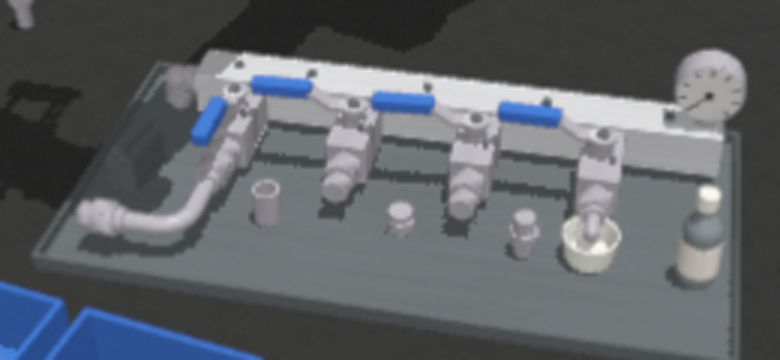

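View pics/top_end.png

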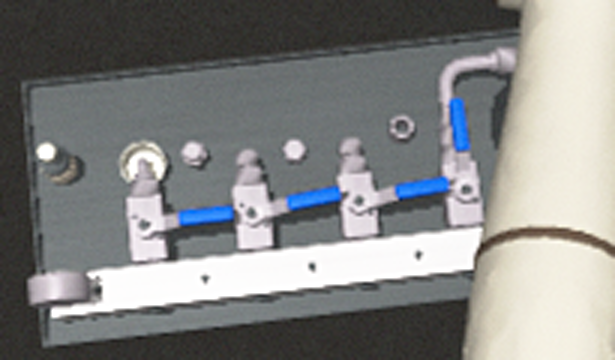

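In both crops the bleed lever lies across its outlet (scene crop 530,113; 97°, bank row) and the test lever lies in line with the tube (scene crop 208,120; 8°). The spare levers are unchanged, and the loose parts in view are still standing. I let the arm settle and hand in.

>>> servo_tool([
  [0, 0, 0],
  [0, 0, 0],
  [0, 0, 0],
  [0, 0, 0],
  [0, 0, 0],
], spin=[0, 0, 0, 0, 0], grip=[1, 1, 1, 1, 1])

```text
time_s: 10.97
tcp_pos: [0.5949, -0.2607, 0.2449]
ee_rot: [[0.13, -0.992, 0.0], [-0.992, -0.13, -0.0], [0.0, -0.0, -1.0]]
wrist_force: [-1.2, 0.4, 0.2]
gripper_width: 0.006
gripper_force: 0.0
```

```bash
python3 -c "
from station import *
print(finish_job())"
```

```text
the job is handed in; nothing more can be done
None
```

I pushed the bleed valve closed to its stop, then the bent-tube valve open to its stop; the plugged outlets' levers did not move, no loose part was seen disturbed, and I handed the job in at about 11 s (no verdict was returned).

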